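# Release the key drawer with a pull hook

### The arm

A 6-joint arm with a two-finger parallel gripper is mounted at the origin on a cart in front of the work surface, level with it; the furniture and walls round the work are solid. World frame = base frame: x ahead of the robot, y to its left, z up, the work surface at z = 0. Lengths are in m, angles in degrees, forces in N, time in s.
With the tool pointing down it reaches from about 0.35 to 0.85 m from the base axis. Payload 8.1 kg.
Tool frame: the origin (TCP) lies at the very end of the fingers, on their centre line; the grasp point (between the pads) lies 19 mm behind it (hold_point_z is the distance from the TCP to the grasp point, in m); z points along the fingers, y is the direction in which the jaws open and shut (so a half turn about z gives the same grasp; the last joint's range is limited). The gripper opens to 85 mm and grips with 20 to 120 N. Pads are 22 mm wide; open, the fingers measure 114 mm over their backs; the gripper's body (76 mm by 85 mm) begins 54 mm behind the grasp point. The pads swing forward as they close: fully open they stand 13 mm farther back than shut.
Start: joints at [-72.789, 7.471, 85.268, -0, 87.261, -4.893], TCP at [0.226, -0.556, 0.231] pointing down, gripper open.
Joint ranges: [-169.43, 169.43], [-51.17, 129.36], [1.28, 143.12], [-76.62, 256.62], [0, 156.53], [-152.29, 152.29]. Speed limits (degrees/s): [136.94, 136.94, 159.86, 180, 180, 180].

### API

Orientations are given as a 3x3 rotation matrix whose columns are the frame's x, y, z axes.
In Python, from cell import sense, snapshot, hand_in, hold_point_z gives the robot as it stands.
- The arm moves only by the tool drive_tool, never from a script. Its argument "series" is a list that holds one entry, the list of rows, each a list of 4 numbers: the shift along the tool's x, y, z in m, then the turn about the tool's z in rad. A call has exactly 5 rows; each row shifts and turns the pose as measured when the row begins, along the tool's axes as they then stand; what a row does not reach is not made up. A row lasts 1/8 s, in which the tool goes at most 62.5 mm and 10.7 degrees, less where a joint would pass 70% of its speed; a pose out of reach is approached as far as the arm can. A call is refused whole if a number of a shift passes 0.0625 or a number of a turn 0.188, either way. A call with a gripper value outside its range is refused whole. "grip" is the closure in counts, from 0 (fully open) to 255 (shut), set as the call begins (left out, the last holds). The fingers move at their own pace and stop on an object; "newtons" is the grip in N (left out, the last holds). Time passes only in rows, so rows that do not move let the fingers close, or fill a call up. It gives the time, the measured TCP pose, the force and the opening at its end, in the units of the state.
- sense(): the state, without advancing time (a new reading comes with each control period).
- snapshot(name): name is "side" or "top"; returns a dict with "pixels" (420x560x3 uint8, blue, green, red), "mtx" (3x3 intrinsics, pixels), "position" and "orientation" of the camera in the world. Camera axes: x right, y up, looking along -z (the intrinsics and any distortion apply to the point x, -y, -z); pixel columns grow to the right and rows downward; lengths in m; the calibration is good to about 2 mm. A picture is of the moment at which its call begins. There is no depth.
- hand_in(): hands the job in, once; it reports no verdict.
The state is a dict: "time": time; "qpos": joint angles; "joint_vel": joint speeds; "joint_efforts": joint torques, N m; "tool_pos": TCP position; "eef_rot": TCP orientation; "wrist_force": force on the tool from outside, world axes, zero at the start; "moment": the same for the moment, N m; "finger_gap": opening from 0.0 (shut) to 1.0 (fully open).
Only numpy, scipy, OpenCV 4.12 (cv2) and the standard library are available. Lean on these libraries where they do the work, as an engineer would, in place of code of your own. Each camera call takes 0.05 s, during which the arm holds its last target.

### The job

The key drawer is locked by a pin that sits deep in the round bore on top of the grey key safe. Take the pull hook from its stand, hook the red loop of the pin and draw the pin up, gently, until the drawer springs open, then unhook and put the pull hook back upright in its stand. Touch the safe with the hook only, never with more than 25 N, and leave the pen pot and the stapler where they are.

Things in the scene. Friction and masses are not known exactly. Their poses are not given: they have to be found in the camera images.
- bore_mouth (a point): Centre of the mouth of the bore, in the top of the key safe; axes as the safe's. Bore: vertical, round, 50 mm across. In it sits the locking pin: a flat black head disc filling the bore, with an upright red wire loop on it. The head's depth is not measured: its top lies 48 to 76 mm below the mouth, different each time; feel for it. It does not give when pressed.
- key_safe: Fixed grey steel box, 120 (x) x 100 (y) x 142 mm high; origin at the centre of its underside, z up, -x is the drawer front. The pin's loop stands over the bore axis in the y-z plane: wire 4 mm thick; straight top bar along y, 16 mm long, its underside 14 and its top 18 mm above the pin's head; legs at y = -12 and +12 mm.
- drawer (a joint): Blue spring drawer of the key safe, m: 0 shut and locked; springs by itself to 0.06 (fully open, towards the safe's -x) once the pin is drawn. The pin slides straight up, drags with 7 to 12 N, stays where left, and frees the drawer after 23 to 53 mm of lift, when the loop's top is about 6 mm below the bore's mouth; hard stop at 56 mm of lift.
- hook_grip (a point): Centre of the pull hook's orange handle, 28 (x) x 16 (y) x 58 mm high; grasp across the 16 mm y faces. Below it a steel flange disc, 56 mm across, 4 mm thick, its underside 35 mm below this point. z is up along the handle, x the way the hook points. Loose, about 0.12 kg; starts upright in the stand, flange on the rim.
- hook_foot (a point): Middle of the hook's foot. A straight 4 mm rod hangs from the flange's centre; its foot turns to the tool's +x, centre line from x = 0 to 11 mm, 135 mm below hook_grip (underside 137 mm below); it ends in a lip turned up, whose top is 9.5 mm above the foot's underside. Clear gap between rod and lip 7 mm. This point is 5.5 mm along +x from the rod.
- hook_tool: The whole pull hook; origin at the centre of the flange's underside, 35 mm below hook_grip, same axes.
- stand_mouth (a point): Centre of the open top of the hook's stand, a fixed grey plastic tube on a round foot: 115 mm high, 54 mm outside (68 at the foot), 40 mm inside, 107 mm deep. The hook's rod hangs inside it and the flange rests on its level rim.
- pen_pot: Loose black pen pot with scissors and pens, 90 x 90 x 175 mm high; origin at the centre of its underside. A bystander.
- stapler: Loose black stapler, 34 x 131 x 46 mm high; origin at the centre of its underside. A bystander.
Not all that is in view belongs to the job. What is shaped like the part that bears stand_mouth but blue, purple or turquoise is not meant.

How it is judged (in metres and radians):
On the way, in this order (a step that is already met when the one before it is completed fails the run):
1. the foot of the pull hook is at least 30 mm down in the bore (z of hook_foot in the frame of bore_mouth below -0.03 m and horizontal distance between hook_foot and bore_mouth below 0.025 m), for 0.1 s.
2. the drawer has sprung open (value of joint drawer above 0.05 m), for 0.1 s.
At the end, for the whole second after the job is handed in: The drawer stands at least 50 mm open, and the pull hook is back at rest and released in its stand: upright (within 0.1 rad), handle over the stand's axis within 12 mm, flange resting on the rim (within 5 mm) (value of joint drawer above 0.05 m and horizontal distance between hook_grip and stand_mouth below 0.012 m and z of hook_grip in the frame of stand_mouth between 0.03 and 0.04 m and angle between hook_tool's own z axis and vertical below 0.1 rad and linear speed of hook_tool below 0.01 m/s); the robot touches nothing.
It fails at once if the pull hook bears on the key safe, its pin or drawer with more than 25 N (contact force between hook_tool and key_safe above 25 N).
It fails at once if the fingers or arm touch the key safe (contact force between any of the fingers, the arm and key_safe above 1 N).
It fails at once if the pen pot or the stapler is moved by more than 20 mm (distance of any of pen_pot, stapler from where it was at the start of the episode above 0.02 m).
It also fails if it takes over 58 s, if anything falls off the work surface, if the arm or the gripper's body presses on something with over 40 N, if the wrist force passes 120 N, or if a joint passes its speed limit or range.

## Working session

There is one attempt and no reset: what is moved stays moved. The work goes in short steps, Python scripts to look and compute and a tool call to move; the robot and the scene stay as the last step left them, time stands still between calls to the robot, and variables do not carry over. Pictures are saved under pics/ and viewed, and the job is handed in when it is done.

Besides the shell and the picture viewer there is one more tool, called after "Emit:" as a command line: name --argument value ..., lists and objects as JSON in quotes. drive_tool: Moves the arm, as the interface text tells. Its arguments: {"type":"object","properties":{"series":{"type":"array"},"grip":{"type":"number"},"newtons":{"type":"number"}},"required":["series"]}

```bash
ls; mkdir -p pics
python3 - <<'E'
from cell import sense,snapshot,hold_point_z
import cv2,numpy as np,pickle
print(sense(),hold_point_z)
for n in("side","top"):
    s=snapshot(n); cv2.imwrite(f"pics/{n}0.png",s["pixels"]); pickle.dump(s,open(f"{n}0.pkl","wb"))
    print(n,s["mtx"],s["position"],s["orientation"],[k for k in s])
E
```

```text
pics
{'time': 0.0, 'qpos': array([-7.27888868e+01,  7.51680884e+00,  8.53280442e+01,  6.20354012e-04,
        8.72621417e+01, -4.89282833e+00]), 'joint_vel': array([ 0.01013933,  0.06783974, -0.04508659,  0.01307014,  0.01538291,
        0.08867999]), 'joint_efforts': array([-1.47872379e-03, -5.69389379e+01, -5.00567830e+01, -3.32744858e-04,
        1.46666873e-02,  4.34074536e-05]), 'tool_pos': array([ 0.22563752, -0.55536822,  0.23023854]), 'eef_rot': array([[ 9.26502992e-01,  3.76287008e-01, -5.42223223e-04],
       [ 3.76287361e-01, -9.26501284e-01,  1.78698810e-03],
       [ 1.70049894e-04, -1.85968157e-03, -9.99998256e-01]]), 'wrist_force': array([-0.30834885, -0.36008287, -0.13144147]), 'moment': array([-0.03866168,  0.03847572,  0.01425832]), 'finger_gap': 0.9985691052600806} 0.0187
side [[491.5275452    0.         280.17456995]
 [  0.         491.5275452  219.2091816 ]
 [  0.           0.           1.        ]] [0.14163193 1.18991233 0.81046868] [[-0.94394364  0.15579975 -0.29102723]
 [-0.33010066 -0.45082035  0.82933381]
 [-0.001991    0.87891265  0.4769786 ]] ['pixels', 'mtx', 'position', 'orientation']
top [[531.63209857   0.         278.34898704]
 [  0.         531.63209857 217.02845415]
 [  0.           0.           1.        ]] [ 0.23896425 -0.00273791  1.59124687] [[ 0.02161969  0.98018405 -0.19690559]
 [-0.99976324  0.02168061 -0.00184652]
 [ 0.00245911  0.19689889  0.98042072]] ['pixels', 'mtx', 'position', 'orientation']
```

View pics/side0.png

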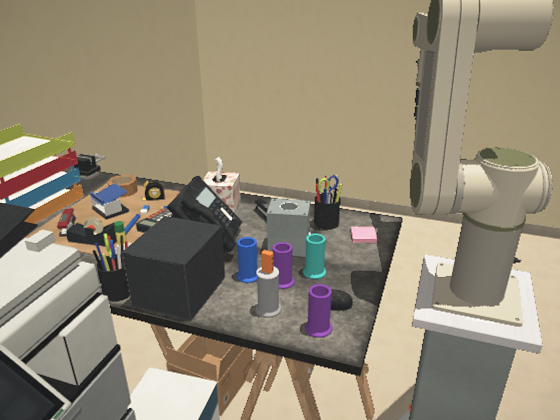

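View pics/top0.png

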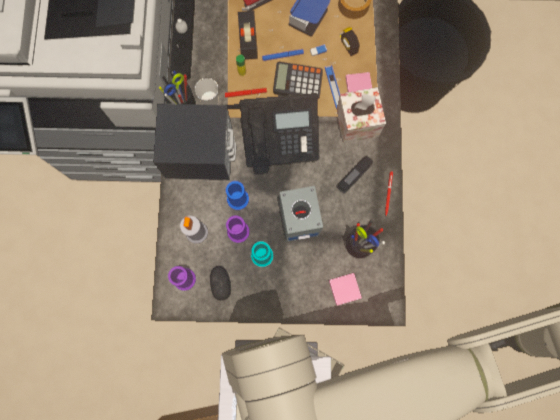

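The grey tube with the orange handle, at side (268,285) and top (192,228), fits. The blue, purple (two) and turquoise tubes do not. I'll check it in enlarged crops.

Run:
```python
import cv2,numpy as np
s=cv2.imread("pics/side0.png");t=cv2.imread("pics/top0.png")
r=lambda im,x0,y0,w,h,k:cv2.resize(im[y0:y0+h,x0:x0+w],None,fx=k,fy=k,interpolation=cv2.INTER_CUBIC)
a=r(t,165,180,180,100,4.4) 
b=r(s,220,180,180,150,4)
cv2.imwrite("pics/tc0.png",a);cv2.imwrite("pics/sc0.png",b)
```

```text
(no output)
```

View pics/tc0.png

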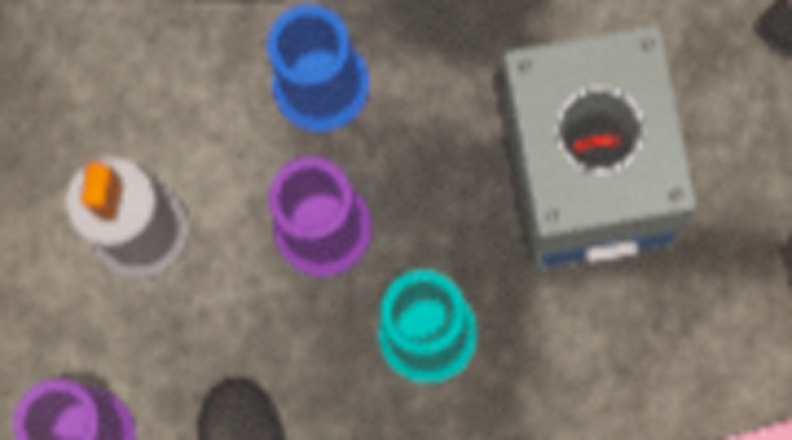

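View pics/sc0.png

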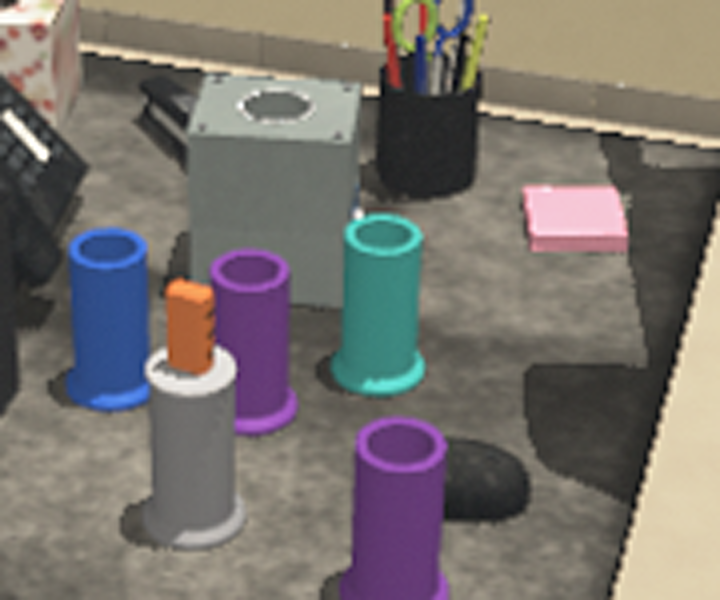

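```bash
cat > h.py <<'E'
import numpy as np,pickle,cv2
from scipy.optimize import least_squares
def load(n): return pickle.load(open(n+".pkl","rb"))
def proj(s,P):
    P=np.atleast_2d(P); C=(P-s["position"])@s["orientation"]; C=C*[1,-1,-1]
    u=C@s["mtx"].T; return u[:,:2]/u[:,2:]
def ray(s,uv,z):
    d=s["orientation"]@(np.linalg.inv(s["mtx"])@[uv[0],uv[1],1]*[1,-1,-1]); p=s["position"]
    return p+d*(z-p[2])/d[2]
def oc(c,k,x0,y0): return (np.array(c,float)+.5)/k-.5+[x0,y0]
E
python3 - <<'E'
from h import *
T=load("top0");S=load("side0")
tc=oc([(505,53),(655,28),(692,208),(540,237)],4.4,165,180)
sc=oc([(205,76),(360,82),(357,140),(190,137)],4,220,180)
for s,c in((T,tc),(S,sc)):
    P=np.array([ray(s,q,.142) for q in c]); print(P.round(4)); print(P.mean(0), [np.linalg.norm(P[i]-P[(i+1)%4]).round(4) for i in range(4)])
# joint fit of safe pose. corners order by top: tl=(+x,+y),tr=(+x,-y),br=(-x,-y),bl ; 
L=np.array([(.06,.05),(.06,-.05),(-.06,-.05),(-.06,.05)])
# side order: tl,tr,br,bl -> match by nearest
Pt=np.array([ray(T,q,.142)[:2] for q in tc]);Ps=np.array([ray(S,q,.142)[:2] for q in sc])
idx=[np.argmin(np.linalg.norm(Pt-p,axis=1)) for p in Ps]; print(idx)
def mod(p,z=.142):
    c,s_=np.cos(p[2]),np.sin(p[2]); W=L@np.array([[c,s_],[-s_,c]])+p[:2]; return np.c_[W,np.full(4,z)]
f=lambda p,w:np.r_[(w[0]*(proj(T,mod(p))-tc)).ravel(),(w[1]*(proj(S,mod(p))[idx]-sc)).ravel()]
for w in((1,1),(1,0),(0,1)):
    r=least_squares(f,[.4,-.1,0],args=(w,)); print(w,r.x[:2].round(4),np.degrees(r.x[2]).round(2),np.abs(r.fun).max().round(2))
# bore ring
print("bore top",ray(T,oc((600,130),4.4,165,180),.142),"side",ray(S,oc((275,106),4,220,180),.142))
# flange
print("flange top",ray(T,oc((111,200),4.4,165,180),.119),"side",ray(S,oc((191,370),4,220,180),.119))
# loop vs depth
E
```

```text
[[ 0.6027 -0.0013  0.142 ]
 [ 0.6213 -0.0969  0.142 ]
 [ 0.5048 -0.1212  0.142 ]
 [ 0.4842 -0.0259  0.142 ]]
[ 0.55327545 -0.06133032  0.142     ] [np.float64(0.0973), np.float64(0.119), np.float64(0.0976), np.float64(0.121)]
[[ 0.6207 -0.0889  0.142 ]
 [ 0.5046 -0.1179  0.142 ]
 [ 0.48   -0.0259  0.142 ]
 [ 0.5961  0.0093  0.142 ]]
[ 0.55035201 -0.05581661  0.142     ] [np.float64(0.1197), np.float64(0.0952), np.float64(0.1213), np.float64(0.1012)]
[np.int64(1), np.int64(2), np.int64(3), np.int64(0)]
(1, 1) [ 0.5525 -0.0606] 12.69 1.4
(1, 0) [ 0.5533 -0.0613] 11.7 0.47
(0, 1) [ 0.5504 -0.0559] 14.76 0.49
bore top [ 0.55380466 -0.06262088  0.142     ] side [ 0.55340707 -0.05803202  0.142     ]
flange top [0.50606048 0.24861495 0.119     ] side [0.50316859 0.25568418 0.119     ]
```

Run:
```python
from h import *
T=load("top0");S=load("side0")
def circ(c,r,z,n=60):
    a=np.linspace(0,2*np.pi,n,endpoint=False); return np.c_[c[0]+r*np.cos(a),c[1]+r*np.sin(a),np.full(n,z)]
# edge-sharpness fitting: maximise mean |gradient along normal| of projected circle
from scipy.ndimage import map_coordinates
from scipy.optimize import minimize
def prof(s,P,n=None):
    g=cv2.GaussianBlur(s["pixels"].astype(float),(0,0),.7)
    uv=proj(s,P); return np.stack([map_coordinates(g[:,:,k],[uv[:,1],uv[:,0]],order=1) for k in range(3)],1)
def score(c,s,r,z,d=.004):
    return np.linalg.norm(prof(s,circ(c,r+d,z))-prof(s,circ(c,r-d,z)),axis=1)
for name,c0,r,z in(("flange",(.505,.25),.028,.119),("bore",(.5535,-.061),.025,.142)):
    for n,s in(("top",T),("side",S)):
        best=max(((score((c0[0]+dx,c0[1]+dy),s,r,z,.005).mean(),c0[0]+dx,c0[1]+dy) for dx in np.arange(-.012,.0121,.001) for dy in np.arange(-.012,.0121,.001)))
        print(name,n,np.round(best,4))
# handle: orange masks
for n,s in(("top",T),("side",S)):
    h=cv2.cvtColor(s["pixels"],cv2.COLOR_BGR2HSV); m=((h[:,:,0]>5)&(h[:,:,0]<17)&(h[:,:,1]>180)&(h[:,:,2]>80)).astype(np.uint8)
    k,l,st,ce=cv2.connectedComponentsWithStats(m); 
    for i in range(1,k):
        if st[i,4]>25: print(n,st[i],ce[i])
r=np.array([[.505,.251,.154]])
print(proj(T,r),proj(S,r))
h=cv2.cvtColor(T["pixels"],cv2.COLOR_BGR2HSV); 
m=(((h[:,:,0]<8)|(h[:,:,0]>172))&(h[:,:,1]>130)&(h[:,:,2]>90)); ys,xs=np.nonzero(m[195:225,288:315]); print("loop red",xs+288,ys+195,(xs+288).mean(),(ys+195).mean())
for dep in(.03,.037,.044,.051,.058): print(dep,proj(T,[[.5535,-.061,.142-dep]]))
```

```text
flange top [116.8617   0.506    0.25  ]
flange side [158.9052   0.505    0.254 ]
bore top [ 1.431216e+02  5.535000e-01 -6.200000e-02]
bore side [ 9.98308e+01  5.52500e-01 -5.90000e-02]
[[186.90695353 223.11116765]] [[267.14027845 259.057464  ]]
loop red [302 303 298 299 300 301 302 303 304 305 296 297 298 299 300 301 302 303
 304 305 295 296 297 298 299 300 296] [210 210 211 211 211 211 211 211 211 211 212 212 212 212 212 212 212 212
 212 212 213 213 213 213 213 213 214] 300.1111111111111 211.85185185185185
0.03 [[299.93998236 211.4812874 ]]
0.037 [[299.83640636 211.98874478]]
0.044 [[299.73376209 212.49163724]]
0.051 [[299.63203704 212.99002612]]
0.058 [[299.53121892 213.48397164]]
```

Run:
```python
from h import *
T=load("top0");S=load("side0")
K=8
import itertools
def mask(s,x0,y0,w,h):
    im=cv2.resize(s["pixels"][y0:y0+h,x0:x0+w],None,fx=K,fy=K,interpolation=cv2.INTER_CUBIC).astype(int)
    b,g,r=im[:,:,0],im[:,:,1],im[:,:,2]
    return ((r-b>60)&(r-g>20)).astype(np.uint8)
def hull(s,x,y,yaw,x0,y0,w,h):
    c,q=np.cos(yaw),np.sin(yaw)
    P=np.array([(x+c*a*.014-q*b*.008,y+q*a*.014+c*b*.008,.150+e*.029) for a,b,e in itertools.product((-1,1),repeat=3)])
    uv=(proj(s,P)-[x0,y0]+.5)*K-.5
    m=np.zeros((h*K,w*K),np.uint8); cv2.fillConvexPoly(m,cv2.convexHull(np.round(uv*16).astype(np.int32)),1,shift=4); return m
B={"top":(175,205,30,35),"side":(250,240,35,40)}
M={}
for n,s in(("top",T),("side",S)):
    M[n]=mask(s,*B[n]); print(n,M[n].sum()/K/K)
iou=lambda a,b:(a&b).sum()/(a|b).sum()
for use in(("top",),("side",),("top","side")):
    R=[]
    for yaw in range(-60,61,4):
        best=(0,)
        for dx in np.arange(-.008,.0081,.002):
            for dy in np.arange(-.008,.0081,.002):
                v=np.mean([iou(M[n],hull({"top":T,"side":S}[n],.505+dx,.251+dy,np.radians(yaw),*B[n])) for n in use])
                best=max(best,(v,.505+dx,.251+dy,yaw))
        R.append(best)
    R.sort(reverse=True); print(use,np.round(R[:5],3).tolist())
ims=[]
for n,s in(("top",T),("side",S)):
    x0,y0,w,h=B[n]; im=cv2.resize(s["pixels"][y0:y0+h,x0:x0+w],None,fx=K,fy=K,interpolation=cv2.INTER_CUBIC)
    ims.append(cv2.resize(im,(300,320)));ims.append(cv2.resize(M[n]*255,(300,320))[:,:,None].repeat(3,2)[:,:100])
cv2.imwrite("pics/hm.png",np.hstack(ims))
```

```text
top 91.75
side 254.875
('top',) [[0.779, 0.507, 0.251, 8.0], [0.778, 0.507, 0.251, 12.0], [0.771, 0.507, 0.251, 4.0], [0.767, 0.507, 0.251, 0.0], [0.764, 0.507, 0.251, 16.0]]
('side',) [[0.89, 0.505, 0.253, 20.0], [0.885, 0.505, 0.253, -40.0], [0.885, 0.505, 0.253, -36.0], [0.885, 0.505, 0.253, 24.0], [0.878, 0.505, 0.253, 16.0]]
('top', 'side') [[0.799, 0.507, 0.251, 12.0], [0.799, 0.507, 0.251, 8.0], [0.795, 0.505, 0.251, 16.0], [0.793, 0.507, 0.251, 4.0], [0.791, 0.507, 0.249, 20.0]]
```

View pics/hm.png

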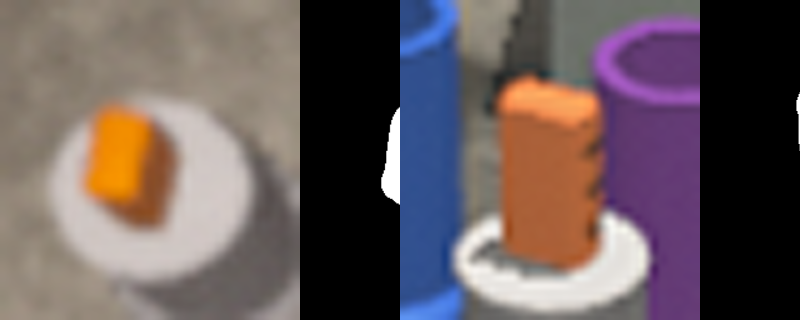

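Run:
```python
from h import *
T=load("top0");K=8;x0,y0,w,h=175,205,30,35
im=cv2.resize(T["pixels"][y0:y0+h,x0:x0+w],None,fx=K,fy=K,interpolation=cv2.INTER_CUBIC).astype(int)
m=((im[:,:,2]>200)&(im[:,:,2]-im[:,:,0]>110)).astype(np.uint8)
c=max(cv2.findContours(m,0,2)[0],key=cv2.contourArea)[:,0]
print("area px",cv2.contourArea(c)/64, "expected",.028*.016*(531/1.44)**2)
W=np.array([ray(T,(q+.5)/K-.5+[x0,y0],.179)[:2] for q in c]).astype(np.float32)
(cx,cy),(a,b),an=cv2.minAreaRect(W*1000); print(cx,cy,a,b,an)
mo=cv2.moments((W*1000).reshape(-1,1,2)); print("yaw",np.degrees(.5*np.arctan2(2*mo['mu11'],mo['mu20']-mo['mu02'])),mo['m10']/mo['m00'],mo['m01']/mo['m00'])
full=((im[:,:,2]-im[:,:,0]>40)).astype(np.uint8)
cv2.imwrite("pics/hm2.png",np.hstack([im.astype(np.uint8),m[:,:,None].repeat(3,2)*255,full[:,:,None].repeat(3,2)*255]))
```

```text
area px 45.3046875 expected 60.9175
504.9299011230469 248.8321533203125 14.25870418548584 26.99648666381836 83.72107696533203
yaw -7.285954344648288 505.0153224418254 248.91970276482354
```

View pics/hm2.png

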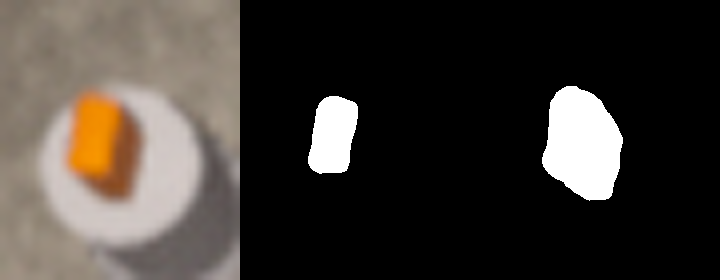

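```bash
cat > plan.py <<'E'
import sys,numpy as np
from cell import sense
# plan.py x y z yawdeg rows : per-row numbers in tool axes
def plan(x,y,z,yaw,n):
    s=sense(); p=s["tool_pos"]; R=s["eef_rot"]
    y0=np.degrees(np.arctan2(R[1,0],R[0,0])); dy=(yaw-y0+180)%360-180
    print("t",round(s["time"],2),"pos",p.round(4),"yaw",y0.round(2),"F",s["wrist_force"].round(2),"gap",round(s["finger_gap"],3),"tilt",R[:,2].round(3),"q",s["qpos"].round(0))
    d=(np.array([x,y,z])-p)/n; t=-np.radians(dy)/n
    for i in range(n):
        a=np.radians(y0+dy*i/n); c,q=np.cos(a),np.sin(a)
        print([round(float(v),4) for v in (c*d[0]+q*d[1], q*d[0]-c*d[1], -d[2], t)])
if __name__=="__main__":
    a=[float(v) for v in sys.argv[1:]]; plan(*a[:4],int(a[4]))
E
python3 plan.py .505 .25 .27 -7 15
```

```text
t 0.1 pos [ 0.2257 -0.5554  0.2303] yaw 22.11 F [0.36 0.63 0.11] gap 0.996 tilt [-0.001  0.002 -1.   ] q [-73.   8.  85.  -0.  87.  -5.]
[0.0375, -0.0427, -0.0026, 0.0339]
[0.036, -0.044, -0.0026, 0.0339]
[0.0345, -0.0452, -0.0026, 0.0339]
[0.0329, -0.0463, -0.0026, 0.0339]
[0.0313, -0.0474, -0.0026, 0.0339]
[0.0297, -0.0484, -0.0026, 0.0339]
[0.0281, -0.0494, -0.0026, 0.0339]
[0.0264, -0.0503, -0.0026, 0.0339]
[0.0247, -0.0512, -0.0026, 0.0339]
[0.0229, -0.052, -0.0026, 0.0339]
[0.0211, -0.0528, -0.0026, 0.0339]
[0.0193, -0.0534, -0.0026, 0.0339]
[0.0175, -0.0541, -0.0026, 0.0339]
[0.0157, -0.0546, -0.0026, 0.0339]
[0.0138, -0.0551, -0.0026, 0.0339]
```

Emit:
drive_tool --series '[[[0.037,-0.043,-0.01,0.034],[0.036,-0.044,-0.01,0.034],[0.034,-0.045,-0.01,0.034],[0.033,-0.046,-0.01,0.034],[0.031,-0.047,-0.01,0.034]]]'

```text
time: 0.72
tool_pos: [0.3183, -0.2819, 0.277]
eef_rot: [[0.979, 0.203, -0.004], [0.203, -0.979, 0.011], [-0.002, -0.011, -1.0]]
wrist_force: [1.0, 0.5, 0.2]
finger_gap: 0.998
```

```bash
python3 plan.py .505 .25 .25 -7 10
```

```text
t 0.72 pos [ 0.3183 -0.2819  0.277 ] yaw 11.71 F [1.05 0.53 0.24] gap 0.998 tilt [-0.004  0.011 -1.   ] q [-49. -21. 107.   0.  95.  30.]
[0.0291, -0.0483, 0.0027, 0.0327]
[0.0275, -0.0492, 0.0027, 0.0327]
[0.0259, -0.0501, 0.0027, 0.0327]
[0.0242, -0.0509, 0.0027, 0.0327]
[0.0225, -0.0517, 0.0027, 0.0327]
[0.0208, -0.0524, 0.0027, 0.0327]
[0.0191, -0.053, 0.0027, 0.0327]
[0.0174, -0.0536, 0.0027, 0.0327]
[0.0156, -0.0542, 0.0027, 0.0327]
[0.0138, -0.0546, 0.0027, 0.0327]
```

Emit:
drive_tool --series '[[[0.029,-0.048,0.0,0.034],[0.028,-0.049,0.0,0.034],[0.026,-0.05,0.0,0.034],[0.024,-0.051,0.003,0.034],[0.023,-0.052,0.003,0.034]]]'

```text
time: 1.35
tool_pos: [0.4152, -0.0077, 0.2737]
eef_rot: [[1.0, 0.027, -0.001], [0.027, -1.0, 0.009], [-0.001, -0.009, -1.0]]
wrist_force: [1.8, -0.7, 0.2]
finger_gap: 0.999
```

Emit:
drive_tool --series '[[[0.021,-0.052,0.003,0.034],[0.019,-0.053,0.003,0.034],[0.017,-0.053,0.003,0.034],[0.016,-0.054,0.003,0.034],[0.014,-0.054,0.003,0.034]]]'

```text
time: 1.98
tool_pos: [0.5145, 0.2646, 0.2591]
eef_rot: [[0.989, -0.147, -0.001], [-0.147, -0.989, 0.008], [-0.002, -0.008, -1.0]]
wrist_force: [0.2, -0.4, 0.4]
finger_gap: 1.0
```

```bash
python3 plan.py .505 .25 .22 -7 3
```

```text
t 1.98 pos [0.5145 0.2646 0.2591] yaw -8.46 F [ 0.21 -0.39  0.36] gap 1.0 tilt [-0.001  0.008 -1.   ] q [ 22.   3.  87.   0.  90. 120.]
[-0.0024, 0.0053, 0.013, -0.0085]
[-0.0024, 0.0053, 0.013, -0.0085]
[-0.0025, 0.0052, 0.013, -0.0085]
```

Emit:
drive_tool --series '[[[-0.004,0.008,0.01,-0.013],[-0.003,0.007,0.01,-0.012],[0,0,0.01,0],[0,0,0.01,0],[0,0,0,0]]]'

```text
time: 2.6
tool_pos: [0.5036, 0.251, 0.2136]
eef_rot: [[0.993, -0.12, -0.006], [-0.12, -0.993, 0.006], [-0.007, -0.005, -1.0]]
wrist_force: [0.2, 0.3, 0.6]
finger_gap: 1.0
```

```bash
python3 plan.py .505 .25 .133 -7 4
python3 - <<'E'
from h import *
from cell import snapshot
ims=[]
for n,(x0,y0,w,h) in(("side",(210,150,110,160)),("top",(140,170,110,110))):
    s=snapshot(n); ims.append(cv2.resize(s["pixels"][y0:y0+h,x0:x0+w],(390,560 if n=="side" else 390)))
ims[1]=cv2.copyMakeBorder(ims[1],0,170,0,0,0)
cv2.imwrite("pics/a1.png",np.hstack(ims))
E
```

```text
t 2.6 pos [0.5036 0.251  0.2136] yaw -6.9 F [0.16 0.33 0.56] gap 1.0 tilt [-0.006  0.006 -1.   ] q [ 21.   2.  93.   0.  85. 118.]
[0.0004, 0.0002, 0.0202, 0.0005]
[0.0004, 0.0002, 0.0202, 0.0005]
[0.0004, 0.0002, 0.0202, 0.0005]
[0.0004, 0.0002, 0.0202, 0.0005]
```

View pics/a1.png

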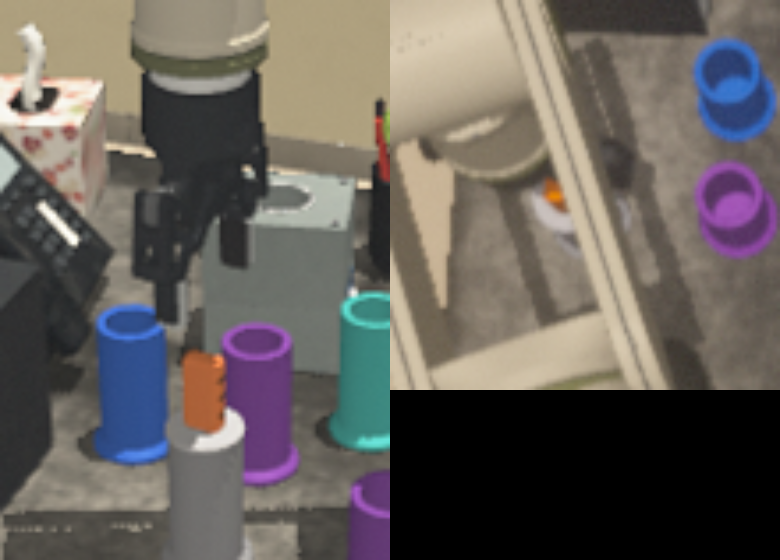

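The side picture shows the handle (crop 205,390) under the midpoint of the two fingers (165,300 and 235,240). I'll descend.

Emit:
drive_tool --series '[[[0.001,0,0.02,0],[0.0,0,0.02,0],[0,0,0.02,0],[0,0,0.016,0],[0,0,0.0,0]]]'

```text
time: 3.32
tool_pos: [0.5054, 0.2518, 0.1342]
eef_rot: [[0.993, -0.12, -0.003], [-0.12, -0.993, 0.007], [-0.004, -0.007, -1.0]]
wrist_force: [0.4, -0.6, 0.3]
finger_gap: 1.0
```

```bash
python3 plan.py .505 .25 .133 -7 1
```

```text
t 3.33 pos [0.5054 0.2518 0.1342] yaw -6.9 F [ 0.37 -0.58  0.34] gap 1.0 tilt [-0.003  0.007 -1.   ] q [ 21.   6.  97.   0.  77. 118.]
[-0.0002, 0.0018, 0.0012, 0.0018]
```

Emit:
drive_tool --series '[[[0,0,0.0,0],[0.0,0,0.0,0],[0,0,0.0,0],[0,0,0.0,0],[0,0,0.0,0]]]' --grip 255 --newtons 70

```text
time: 3.95
tool_pos: [0.5072, 0.2524, 0.1372]
eef_rot: [[0.993, -0.12, 0.001], [-0.12, -0.993, 0.009], [0.0, -0.009, -1.0]]
wrist_force: [0.2, -0.0, -0.7]
finger_gap: 0.178
```

Emit:
drive_tool --series '[[[0,0,0.0,0],[0.0,0,0.0,0],[0,0,-0.003,0],[0,0,-0.005,0],[0,0,-0.01,0]]]'

```text
time: 4.58
tool_pos: [0.5061, 0.2519, 0.1547]
eef_rot: [[0.993, -0.12, -0.001], [-0.12, -0.993, 0.008], [-0.002, -0.008, -1.0]]
wrist_force: [-0.1, -0.7, -1.7]
finger_gap: 0.178
```

```bash
python3 plan.py .505 .25 .133 -7 1
```

```text
t 4.58 pos [0.5061 0.2519 0.1547] yaw -6.89 F [-0.14 -0.69 -1.73] gap 0.178 tilt [-0.001  0.008 -1.   ] q [ 21.   5.  96.   0.  79. 118.]
[-0.0009, 0.002, 0.0217, 0.0019]
```

Emit:
drive_tool --series '[[[0,0,-0.02,0],[0.0,0,-0.03,0],[0,0,-0.035,0],[0,0,-0.035,0],[0,0,-0.02,0]]]'

```text
time: 5.2
tool_pos: [0.5059, 0.2505, 0.3019]
eef_rot: [[0.993, -0.12, -0.001], [-0.12, -0.993, 0.008], [-0.002, -0.008, -1.0]]
wrist_force: [0.7, 0.4, -1.7]
finger_gap: 0.178
```

```bash
python3 plan.py .5533 -.061 .31 12 8
python3 - <<'E'
from h import *
from cell import snapshot
ims=[]
for n,(x0,y0,w,h) in(("side",(200,140,130,150)),("top",(140,170,130,150))):
    s=snapshot(n); pickle.dump(s,open(n+"1.pkl","wb"));ims.append(cv2.resize(s["pixels"][y0:y0+h,x0:x0+w],None,fx=3,fy=3,interpolation=2))
cv2.imwrite("pics/a2.png",np.hstack(ims))
E
```

```text
t 5.2 pos [0.5059 0.2505 0.3019] yaw -6.9 F [ 0.71  0.39 -1.7 ] gap 0.178 tilt [-0.001  0.008 -1.   ] q [ 21.   1.  85.   0.  94. 118.]
[0.0106, 0.0379, -0.001, -0.0412]
[0.009, 0.0384, -0.001, -0.0412]
[0.0074, 0.0387, -0.001, -0.0412]
[0.0058, 0.039, -0.001, -0.0412]
[0.0042, 0.0392, -0.001, -0.0412]
[0.0026, 0.0393, -0.001, -0.0412]
[0.0009, 0.0394, -0.001, -0.0412]
[-0.0007, 0.0394, -0.001, -0.0412]
```

View pics/a2.png

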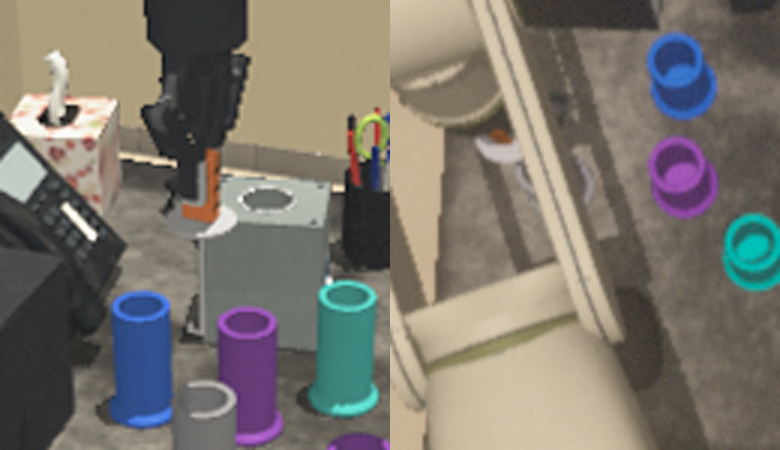

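Run:
```python
from h import *
s=load("side1"); x0,y0,w,h=245,190,50,75
im=cv2.resize(s["pixels"][y0:y0+h,x0:x0+w],None,fx=8,fy=8,interpolation=2)
a=np.array([[.506,.251,z] for z in(.301+.013,.301+.013-.035,.301+.013-.137)])
print(proj(s,a))
for u in proj(s,a): cv2.circle(im,tuple(int(v) for v in (u-[x0,y0]+.5)*8),3,(0,255,0),-1)
cv2.imwrite("pics/a3.png",im)
```

```text
[[265.70339143 200.0582554 ]
 [265.94573428 213.62343768]
 [266.61310569 250.97966599]]
```

View pics/a3.png

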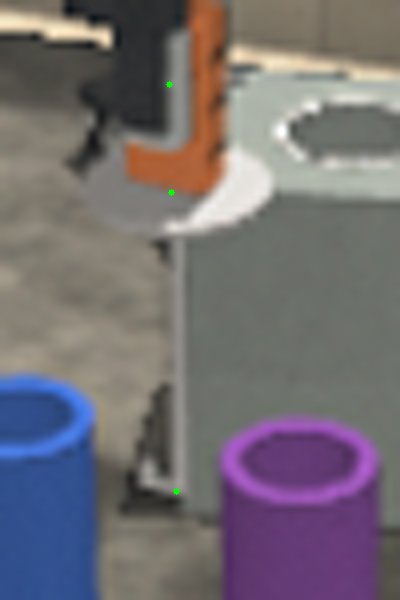

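The hook points left in the side picture, its foot and lip at crop (145,475). That is tool +x, and the rod lines up with the model. Next I'll move over the bore, with the rod 19 mm to the safe's -x side.

Emit:
drive_tool --series '[[[0.009,0.036,-0.003,-0.041],[0.007,0.038,-0.003,-0.041],[0.005,0.039,-0.003,-0.041],[0.004,0.039,-0.002,-0.041],[0.002,0.04,0,-0.041]]]'

```text
time: 5.92
tool_pos: [0.5258, 0.0548, 0.3076]
eef_rot: [[0.995, 0.097, -0.003], [0.097, -0.995, 0.009], [-0.002, -0.01, -1.0]]
wrist_force: [-0.5, -0.2, -1.4]
finger_gap: 0.179
```

```bash
python3 plan.py .5362 -.0647 .31 12 4
```

```text
t 5.92 pos [0.5258 0.0548 0.3076] yaw 5.54 F [-0.46 -0.22 -1.36] gap 0.179 tilt [-0.003  0.009 -1.   ] q [ 0. -5. 90.  1. 95. 85.]
[-0.0003, 0.03, -0.0006, -0.0282]
[-0.0011, 0.03, -0.0006, -0.0282]
[-0.002, 0.0299, -0.0006, -0.0282]
[-0.0028, 0.0299, -0.0006, -0.0282]
```

Emit:
drive_tool --series '[[[0.0,0.033,0,-0.03],[-0.001,0.03,0,-0.03],[-0.002,0.027,0,-0.025],[-0.002,0.02,0,-0.015],[0,0,0,0]]]'

```text
time: 6.55
tool_pos: [0.5335, -0.0612, 0.3005]
eef_rot: [[0.981, 0.195, -0.01], [0.195, -0.981, 0.01], [-0.008, -0.012, -1.0]]
wrist_force: [-0.6, 0.3, -1.2]
finger_gap: 0.178
```

```bash
python3 plan.py .5362 -.0647 .28 12 1
```

```text
t 6.55 pos [ 0.5335 -0.0612  0.3005] yaw 11.24 F [-0.58  0.35 -1.22] gap 0.178 tilt [-0.01  0.01 -1.  ] q [-12.  -3.  89.   0.  95.  66.]
[0.002, 0.004, 0.0205, -0.0133]
```

Emit:
drive_tool --series '[[[0.003,0.004,0.004,-0.01],[0.0,0,0.0,0],[0,0,0,0],[0,0.0,0,0],[0,0,0,0]]]'

```text
time: 7.18
tool_pos: [0.5371, -0.062, 0.2951]
eef_rot: [[0.978, 0.207, -0.011], [0.207, -0.978, 0.011], [-0.009, -0.013, -1.0]]
wrist_force: [0.0, -0.8, -1.0]
finger_gap: 0.182
```

```bash
cat > look.py <<'E'
import sys
from h import *
from cell import snapshot,sense
# look.py name x0 y0 w h k zoff : overlay predicted hook
n=sys.argv[1];x0,y0,w,h,k=map(int,sys.argv[2:7])
st=sense();s=snapshot("side");R=st["eef_rot"];p=st["tool_pos"]
T=lambda a:p+R@np.array(a)
im=cv2.resize(s["pixels"][y0:y0+h,x0:x0+w],None,fx=k,fy=k,interpolation=2)
A=-.0015
pts=[T((A,0,-.013+.035)),T((A,0,-.013+.135)),T((A+.011,0,-.013+.135)),T((A+.011,0,-.013+.1275))]
uv=proj(s,np.array(pts))
for u in uv: cv2.circle(im,tuple(int(v) for v in (u-[x0,y0]+.5)*k),2,(0,255,0),-1)
# bore circle
a=np.linspace(0,6.28,24);B=np.c_[.5533+.025*np.cos(a),-.061+.025*np.sin(a),0*a+.142]
for u in proj(s,B): cv2.circle(im,tuple(int(v) for v in (u-[x0,y0]+.5)*k),1,(0,0,255),-1)
cv2.imwrite("pics/"+n+".png",im); print("foot",pts[1].round(4),uv.round(1).tolist())
E
python3 plan.py .5362 -.0647 .28 12 1; python3 look.py b1 255 150 75 75 8
```

```text
t 7.17 pos [ 0.5371 -0.062   0.2951] yaw 11.97 F [ 0.02 -0.83 -1.02] gap 0.182 tilt [-0.011  0.011 -1.   ] q [-12.  -2.  89.   0.  94.  66.]
[-0.0014, 0.0024, 0.0151, -0.0005]
foot [ 0.5342 -0.061   0.1731] [[295.1, 165.7], [294.9, 197.3], [291.2, 197.1], [291.2, 194.8]]
```

View pics/b1.png

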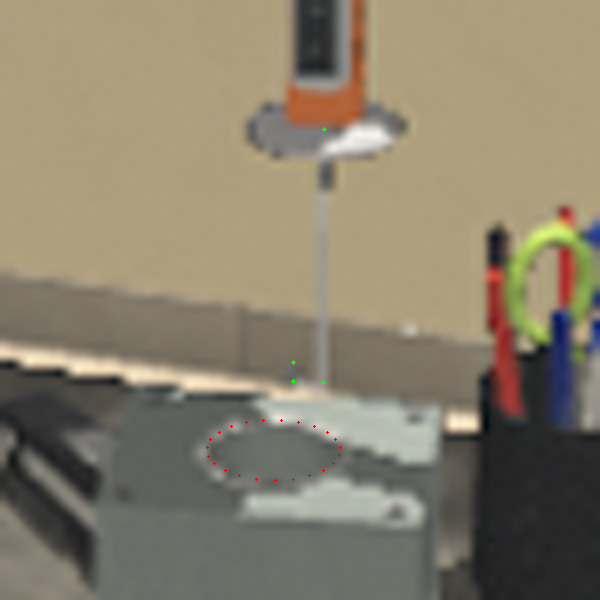

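Emit:
drive_tool --series '[[[0.0,0.004,0.0,0],[0.0,0,0.0,0],[0,0,0.008,0],[0,0.0,0.008,0],[0,0,0,0]]]'

```text
time: 7.85
tool_pos: [0.5376, -0.0661, 0.2775]
eef_rot: [[0.978, 0.207, -0.012], [0.207, -0.978, 0.011], [-0.009, -0.013, -1.0]]
wrist_force: [-0.0, 0.5, -1.0]
finger_gap: 0.181
```

```bash
python3 plan.py .5362 -.0647 .28 12 1; python3 look.py b2 255 150 75 75 8
```

```text
t 7.85 pos [ 0.5376 -0.0661  0.2775] yaw 11.95 F [-0.04  0.53 -0.95] gap 0.181 tilt [-0.012  0.011 -1.   ] q [-13.  -2.  90.   0.  93.  65.]
[-0.0011, -0.0017, -0.0025, -0.0008]
foot [ 0.5347 -0.0651  0.1556] [[295.3, 170.8], [295.1, 202.0], [291.4, 201.8], [291.4, 199.6]]
```

View pics/b2.png

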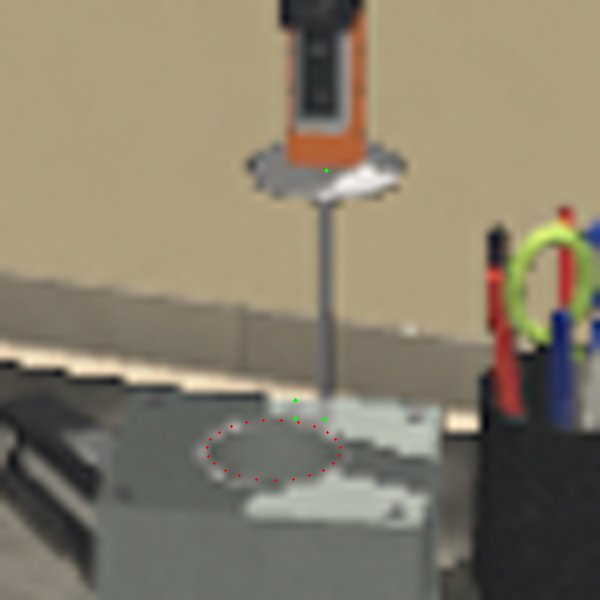

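Emit:
drive_tool --series '[[[0.0,0.0,0.006,0],[0.0,0,0.007,0],[0,0,0.007,0],[0,0.0,0.007,0],[0,0,0.004,0]]]'

```text
time: 8.52
tool_pos: [0.5375, -0.0657, 0.2451]
eef_rot: [[0.978, 0.207, -0.011], [0.207, -0.978, 0.011], [-0.008, -0.013, -1.0]]
wrist_force: [0.1, -0.2, -1.4]
finger_gap: 0.174
```

```bash
python3 plan.py .5372 -.0657 .23 12 1; python3 look.py b3 255 150 75 75 8
```

```text
t 8.53 pos [ 0.5375 -0.0657  0.2451] yaw 11.97 F [ 0.12 -0.21 -1.43] gap 0.174 tilt [-0.011  0.011 -1.   ] q [-13.  -1.  93.   0.  89.  65.]
[-0.0003, -0.0001, 0.0151, -0.0006]
foot [ 0.5347 -0.0647  0.1231] [[295.1, 181.1], [294.9, 211.7], [291.3, 211.5], [291.3, 209.3]]
```

View pics/b3.png

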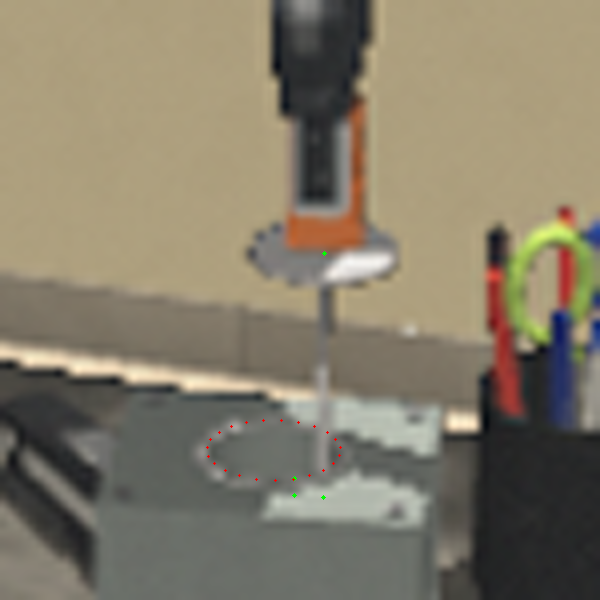

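The rod enters the bore inside the right rim (crop 324,465) with no force. Next I'll feel downward in small steps.

Emit:
drive_tool --series '[[[0.0,0.0,0.003,0],[0.0,0,0.003,0],[0,0,0.003,0],[0,0.0,0.002,0],[0,0,0.002,0]]]'

```text
time: 9.2
tool_pos: [0.5375, -0.0656, 0.2314]
eef_rot: [[0.978, 0.207, -0.01], [0.207, -0.978, 0.011], [-0.008, -0.013, -1.0]]
wrist_force: [1.1, -0.3, -1.3]
finger_gap: 0.181
```

Emit:
drive_tool --series '[[[0.0,0.0,0.0015,0],[0.0,0,0.0015,0],[0,0,0.0015,0],[0,0.0,0.0015,0],[0,0,0.0015,0]]]'

```text
time: 9.82
tool_pos: [0.5375, -0.0656, 0.2235]
eef_rot: [[0.978, 0.207, -0.01], [0.207, -0.978, 0.011], [-0.008, -0.013, -1.0]]
wrist_force: [0.1, 0.4, -1.3]
finger_gap: 0.174
```

Emit:
drive_tool --series '[[[0.0,0.0,0.0015,0],[0.0,0,0.0015,0],[0,0,0.0015,0],[0,0.0,0.0015,0],[0,0,0.0015,0]]]'

```text
time: 10.45
tool_pos: [0.5374, -0.0655, 0.2154]
eef_rot: [[0.978, 0.207, -0.01], [0.207, -0.978, 0.011], [-0.008, -0.013, -1.0]]
wrist_force: [-0.0, 0.4, -0.8]
finger_gap: 0.178
```

Emit:
drive_tool --series '[[[0.0,0.0,0.0015,0],[0.0,0,0.0015,0],[0,0,0.0015,0],[0,0.0,0.0015,0],[0,0,0.0015,0]]]'

```text
time: 11.08
tool_pos: [0.5381, -0.0655, 0.2139]
eef_rot: [[0.978, 0.207, -0.006], [0.207, -0.978, 0.01], [-0.004, -0.011, -1.0]]
wrist_force: [-5.0, 0.4, 8.4]
finger_gap: 0.178
```

Emit:
drive_tool --series '[[[0.0,0.0,-0.002,0],[0.0,0,0,0],[0,0,0.0,0],[0,0.0,0.0,0],[0,0,0.0,0]]]'

```text
time: 11.7
tool_pos: [0.5381, -0.0655, 0.2155]
eef_rot: [[0.978, 0.207, -0.006], [0.208, -0.978, 0.01], [-0.004, -0.011, -1.0]]
wrist_force: [0.7, -0.5, -1.1]
finger_gap: 0.175
```

```bash
python3 plan.py .5372 -.0657 .216 12 1; python3 look.py b4 255 150 75 75 8
```

```text
t 11.7 pos [ 0.5381 -0.0655  0.2155] yaw 11.98 F [ 0.73 -0.48 -1.06] gap 0.175 tilt [-0.006  0.01  -1.   ] q [-13.  -1.  95.   0.  86.  65.]
[-0.001, 0.0, -0.0005, -0.0004]
foot [ 0.5359 -0.0646  0.0936] [[294.7, 190.3], [294.4, 220.2], [290.8, 220.0], [290.8, 217.9]]
```

View pics/b4.png

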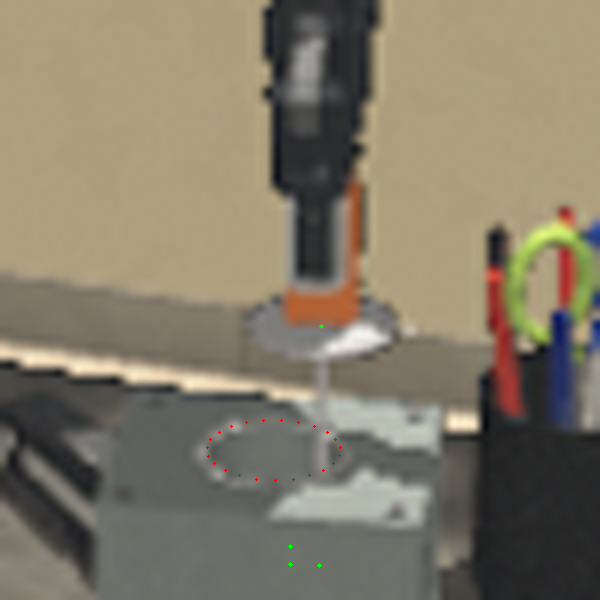

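Emit:
drive_tool --series '[[[0.003,0.0,0.0,0],[0.003,0,0,0],[0.003,0,0.0,0],[0.0,0.0,0.0,0],[0,0,0.0,0]]]'

```text
time: 12.38
tool_pos: [0.5477, -0.0634, 0.2153]
eef_rot: [[0.978, 0.208, -0.007], [0.208, -0.978, 0.01], [-0.004, -0.011, -1.0]]
wrist_force: [-0.0, 0.6, -1.3]
finger_gap: 0.181
```

```bash
python3 plan.py .5502 -.063 .216 12 1
```

```text
t 12.38 pos [ 0.5477 -0.0634  0.2153] yaw 11.98 F [-0.04  0.55 -1.32] gap 0.181 tilt [-0.007  0.01  -1.   ] q [-12.   1.  94.   0.  86.  66.]
[0.0025, 0.0001, -0.0007, -0.0003]
```

Emit:
drive_tool --series '[[[0.0025,0.0,0.0,0],[0.0,0,0,0],[0.0,0,-0.0015,0],[0.0,0.0,-0.0015,0],[0,0,-0.0015,0]]]'

```text
time: 13.0
tool_pos: [0.5502, -0.0629, 0.2201]
eef_rot: [[0.978, 0.208, -0.007], [0.208, -0.978, 0.01], [-0.004, -0.011, -1.0]]
wrist_force: [-0.2, 0.8, -0.9]
finger_gap: 0.174
```

```bash
python3 plan.py .5502 -.063 .216 12 1;python3 look.py b5 255 150 75 75 8
```

```text
t 13.0 pos [ 0.5502 -0.0629  0.2201] yaw 11.98 F [-0.15  0.85 -0.91] gap 0.174 tilt [-0.007  0.01  -1.   ] q [-12.   1.  93.   0.  86.  66.]
[0.0, 0.0001, 0.0041, -0.0003]
foot [ 0.5479 -0.062   0.0981] [[290.6, 188.7], [290.4, 218.7], [286.8, 218.5], [286.8, 216.3]]
```

View pics/b5.png

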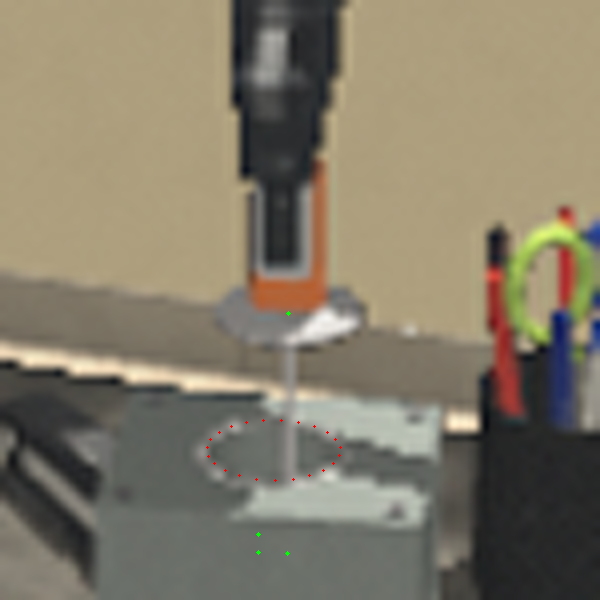

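Emit:
drive_tool --series '[[[0.0,0.0,-0.0015,0],[0.0,0,-0.0015,0],[0.0,0,-0.0015,0],[0.0,0.0,-0.0015,0],[0,0,-0.0015,0]]]'

```text
time: 13.68
tool_pos: [0.5496, -0.0629, 0.2256]
eef_rot: [[0.978, 0.207, -0.009], [0.207, -0.978, 0.011], [-0.007, -0.012, -1.0]]
wrist_force: [3.6, -1.5, -12.6]
finger_gap: 0.179
```

Emit:
drive_tool --series '[[[0.0,0.0,-0.002,0],[0.0,0,-0.002,0],[0.0,0,-0.002,0],[0.0,0.0,-0.002,0],[0,0,-0.002,0]]]'

```text
time: 14.3
tool_pos: [0.5496, -0.0629, 0.2343]
eef_rot: [[0.978, 0.207, -0.01], [0.207, -0.978, 0.011], [-0.008, -0.013, -1.0]]
wrist_force: [3.4, -1.5, -12.3]
finger_gap: 0.179
```

Emit:
drive_tool --series '[[[0.0,0.0,-0.002,0],[0.0,0,-0.002,0],[0.0,0,-0.002,0],[0.0,0.0,-0.002,0],[0,0,-0.002,0]]]'

```text
time: 14.92
tool_pos: [0.5497, -0.063, 0.2451]
eef_rot: [[0.978, 0.207, -0.01], [0.207, -0.978, 0.011], [-0.008, -0.013, -1.0]]
wrist_force: [4.2, -0.1, -13.0]
finger_gap: 0.175
```

```bash
python3 plan.py .5502 -.063 .216 12 1;python3 look.py b6 255 150 90 100 6
```

```text
t 14.93 pos [ 0.5497 -0.063   0.2451] yaw 11.98 F [  4.18  -0.08 -12.97] gap 0.175 tilt [-0.01   0.011 -1.   ] q [-12.   1.  91.   1.  89.  66.]
[0.0005, 0.0001, 0.0291, -0.0004]
foot [ 0.5469 -0.0619  0.1231] [[290.9, 180.9], [290.8, 211.5], [287.2, 211.3], [287.2, 209.1]]
```

View pics/b6.png

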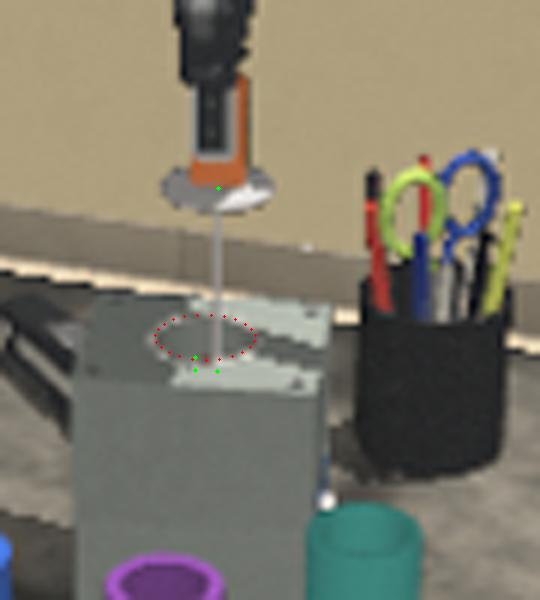

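Emit:
drive_tool --series '[[[0.0,0.0,-0.0015,0],[0.0,0,-0.0015,0],[0.0,0,-0.0015,0],[0.0,0.0,-0.0015,0],[0,0,-0.0015,0]]]'

```text
time: 15.6
tool_pos: [0.5498, -0.063, 0.2536]
eef_rot: [[0.978, 0.207, -0.01], [0.207, -0.978, 0.011], [-0.008, -0.013, -1.0]]
wrist_force: [2.8, 0.5, -8.9]
finger_gap: 0.181
```

```bash
python3 plan.py .5502 -.063 .216 12 1;python3 look.py b7 255 150 90 100 6
```

```text
t 15.6 pos [ 0.5498 -0.063   0.2536] yaw 11.97 F [ 2.82  0.49 -8.89] gap 0.181 tilt [-0.01   0.011 -1.   ] q [-12.   0.  90.   1.  90.  66.]
[0.0004, 0.0001, 0.0376, -0.0004]
foot [ 0.5471 -0.062   0.1316] [[290.8, 178.3], [290.8, 208.9], [287.1, 208.8], [287.1, 206.5]]
```

View pics/b7.png

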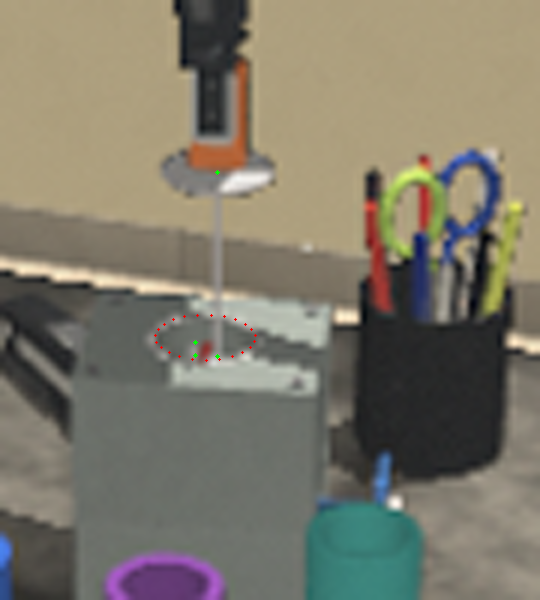

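The drawer has sprung open: blue front at crop (383,480), knob at (397,500). The red loop shows at (205,352). To unhook I'll lower about 7.5 mm.

Emit:
drive_tool --series '[[[0.0,0.0,0.0,0],[0.0,0,0.003,0],[0.0,0,0.003,0],[0.0,0.0,0.001,0],[0,0,0.0,0]]]'

```text
time: 16.27
tool_pos: [0.5504, -0.0632, 0.2504]
eef_rot: [[0.978, 0.207, -0.006], [0.207, -0.978, 0.01], [-0.004, -0.011, -1.0]]
wrist_force: [-0.6, 0.5, -1.5]
finger_gap: 0.178
```

```bash
python3 plan.py .5502 -.063 .246 12 1;python3 look.py b8 265 190 50 50 10
```

```text
t 16.27 pos [ 0.5504 -0.0632  0.2504] yaw 11.98 F [-0.62  0.49 -1.53] gap 0.178 tilt [-0.006  0.01  -1.   ] q [-12.   0.  91.   0.  89.  66.]
[-0.0001, -0.0003, 0.0044, -0.0004]
foot [ 0.5481 -0.0623  0.1284] [[290.6, 179.2], [290.5, 209.8], [286.8, 209.6], [286.8, 207.4]]
```

View pics/b8.png

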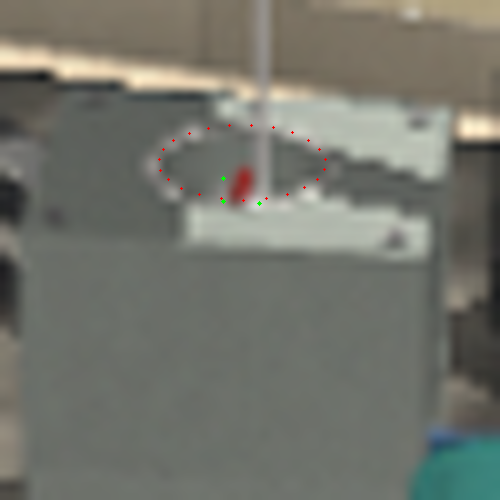

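Emit:
drive_tool --series '[[[0.0,0.0,0.002,0],[0.0,0,0.0015,0],[0.0,0,0.0,0],[0.0,0.0,0.0,0],[0,0,0.0,0]]]'

```text
time: 16.95
tool_pos: [0.5504, -0.0632, 0.2467]
eef_rot: [[0.978, 0.207, -0.006], [0.208, -0.978, 0.01], [-0.004, -0.011, -1.0]]
wrist_force: [0.4, 0.2, -1.2]
finger_gap: 0.18
```

Now I'll move back along -x by about 12.5 mm, gently.

Emit:
drive_tool --series '[[[-0.003,0.0,0.0,0],[-0.003,0,0.0,0],[-0.003,0,0.0,0],[-0.002,0.0,0.0,0],[0,0,0.0,0]]]'

```text
time: 17.58
tool_pos: [0.5387, -0.0657, 0.2469]
eef_rot: [[0.978, 0.207, -0.006], [0.207, -0.978, 0.01], [-0.004, -0.011, -1.0]]
wrist_force: [-0.3, -0.0, -1.7]
finger_gap: 0.18
```

```bash
python3 plan.py .538 -.0657 .246 12 1;python3 look.py b9 265 190 50 50 10
```

```text
t 17.57 pos [ 0.5387 -0.0657  0.2469] yaw 11.97 F [-0.26 -0.04 -1.67] gap 0.18 tilt [-0.006  0.01  -1.   ] q [-13.  -1.  93.   0.  89.  65.]
[-0.0007, -0.0002, 0.0009, -0.0005]
foot [ 0.5365 -0.0648  0.1249] [[294.7, 180.5], [294.4, 211.0], [290.7, 210.8], [290.8, 208.6]]
```

View pics/b9.png

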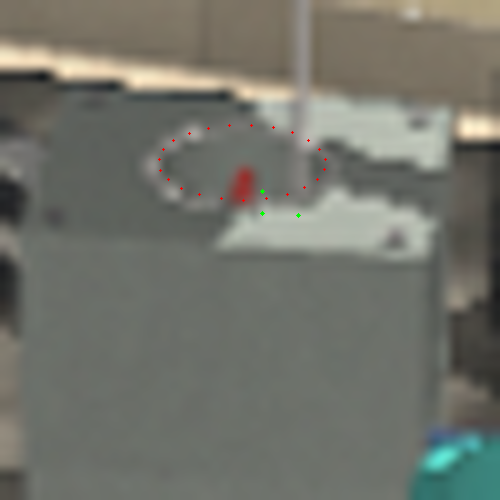

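Emit:
drive_tool --series '[[[-0.001,0.0,-0.001,0],[0,0,-0.002,0],[0,0,-0.003,0],[0,0.0,-0.003,0],[0,0,-0.003,0]]]'

```text
time: 18.25
tool_pos: [0.538, -0.066, 0.2597]
eef_rot: [[0.978, 0.207, -0.006], [0.207, -0.978, 0.01], [-0.004, -0.011, -1.0]]
wrist_force: [-0.2, 0.8, -0.9]
finger_gap: 0.176
```

Emit:
drive_tool --series '[[[0,0.0,-0.005,0],[0,0,-0.01,0],[0,0,-0.012,0],[0,0.0,-0.012,0],[0,0,-0.01,0]]]'

```text
time: 18.88
tool_pos: [0.5384, -0.0666, 0.3125]
eef_rot: [[0.978, 0.207, -0.005], [0.208, -0.978, 0.01], [-0.003, -0.011, -1.0]]
wrist_force: [-1.4, 0.4, -1.0]
finger_gap: 0.18
```

```bash
python3 plan.py .506 .2515 .30 -7 9; python3 look.py b10 230 130 120 130 5
```

```text
t 18.88 pos [ 0.5384 -0.0666  0.3125] yaw 11.98 F [-1.4   0.41 -1.03] gap 0.18 tilt [-0.005  0.01  -1.   ] q [-13.  -2.  87.   0.  96.  65.]
[0.0038, -0.0353, 0.0014, 0.0368]
[0.0025, -0.0354, 0.0014, 0.0368]
[0.0012, -0.0355, 0.0014, 0.0368]
[-0.0001, -0.0355, 0.0014, 0.0368]
[-0.0014, -0.0355, 0.0014, 0.0368]
[-0.0027, -0.0354, 0.0014, 0.0368]
[-0.004, -0.0353, 0.0014, 0.0368]
[-0.0053, -0.0351, 0.0014, 0.0368]
[-0.0066, -0.0349, 0.0014, 0.0368]
foot [ 0.5362 -0.0657  0.1905] [[295.2, 159.4], [294.8, 191.2], [291.1, 191.0], [291.1, 188.7]]
```

View pics/b10.png

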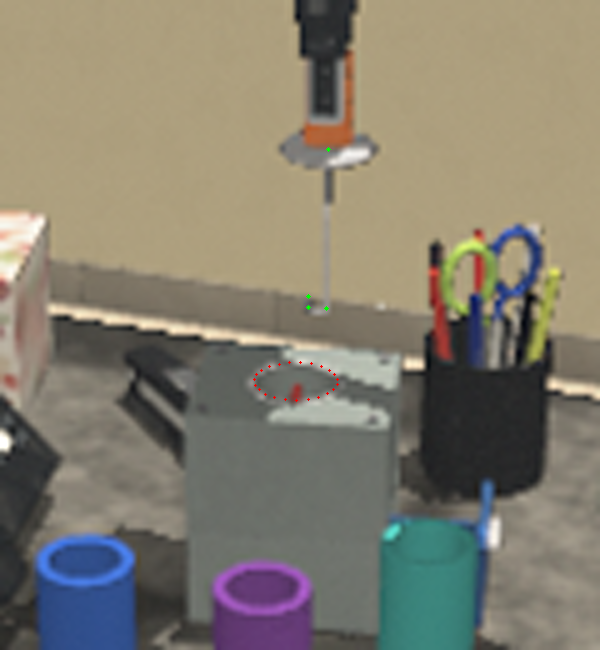

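Emit:
drive_tool --series '[[[0.004,-0.035,0.0,0.037],[0.003,-0.036,0,0.037],[0.001,-0.036,0,0.037],[0,-0.036,0,0.037],[-0.001,-0.036,0,0.037]]]'

```text
time: 19.55
tool_pos: [0.5225, 0.1142, 0.3172]
eef_rot: [[1.0, 0.013, -0.002], [0.013, -1.0, 0.009], [-0.001, -0.009, -1.0]]
wrist_force: [0.6, 0.4, -0.7]
finger_gap: 0.176
```

```bash
python3 plan.py .506 .2515 .30 -7 4
python3 - <<'E'
from h import *
from cell import snapshot
from scipy.ndimage import map_coordinates
S=snapshot("side");pickle.dump(S,open("side2.pkl","wb"))
T=snapshot("top");pickle.dump(T,open("top2.pkl","wb"))
def circ(c,r,z,n=80):
    a=np.linspace(0,2*np.pi,n,endpoint=False); return np.c_[c[0]+r*np.cos(a),c[1]+r*np.sin(a),np.full(n,z)]
def prof(s,P):
    g=cv2.GaussianBlur(s["pixels"].astype(float),(0,0),.7)
    uv=proj(s,P); return np.stack([map_coordinates(g[:,:,k],[uv[:,1],uv[:,0]],order=1) for k in range(3)],1)
for nm,s in(("side",S),("top",T)):
  for r in(.02,.027):
    c=max((np.linalg.norm(prof(s,circ((x,y),r+.004,.115))-prof(s,circ((x,y),r-.004,.115)),axis=1).mean(),x,y) for x in np.arange(.49,.5205,.001) for y in np.arange(.235,.2705,.001)); print(nm,r,np.round(c,4))
out=[]
for s in(S,T):
    u=proj(s,[[.505,.251,.115]])[0].astype(int); x0,y0=u-30
    im=cv2.resize(s["pixels"][y0:y0+60,x0:x0+60],None,fx=6,fy=6,interpolation=2)
    for r in(.02,.027):
        for q in proj(s,circ((.505,.251),r,.115,30)): cv2.circle(im,tuple(int(v) for v in (q-[x0,y0]+.5)*6),1,(0,0,255),-1)
    out.append(im)
cv2.imwrite("pics/st.png",np.hstack(out))
E
```

```text
t 19.55 pos [0.5225 0.1142 0.3172] yaw 0.74 F [ 0.65  0.35 -0.71] gap 0.176 tilt [-0.002  0.009 -1.   ] q [ 6. -4. 88.  1. 96. 96.]
[-0.0037, -0.0344, 0.0043, 0.0338]
[-0.0048, -0.0342, 0.0043, 0.0338]
[-0.006, -0.0341, 0.0043, 0.0338]
[-0.0071, -0.0338, 0.0043, 0.0338]
side 0.02 [73.7364  0.504   0.252 ]
side 0.027 [108.5486   0.505    0.252 ]
top 0.02 [58.7366  0.512   0.262 ]
top 0.027 [41.2691  0.49    0.235 ]
```

View pics/st.png

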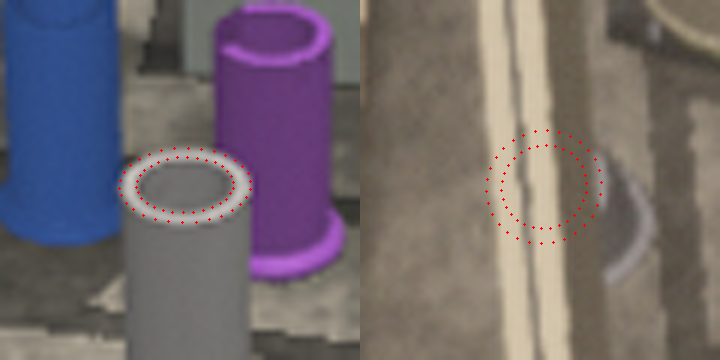

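The rim fits at (0.505, 0.252) in the side picture. The top picture is hidden by the arm there, so its fit is void. I'll continue to the stand.

Emit:
drive_tool --series '[[[-0.004,-0.033,0.002,0.034],[-0.005,-0.033,0.002,0.034],[-0.006,-0.032,0.002,0.034],[-0.006,-0.022,0.002,0.024],[0,0,0,0]]]'

```text
time: 20.27
tool_pos: [0.5051, 0.2382, 0.3103]
eef_rot: [[0.994, -0.112, -0.002], [-0.112, -0.994, 0.008], [-0.002, -0.008, -1.0]]
wrist_force: [0.1, 0.1, -1.3]
finger_gap: 0.177
```

```bash
python3 plan.py .5065 .2515 .27 -7 1
```

```text
t 20.27 pos [0.5051 0.2382 0.3103] yaw -6.42 F [ 0.06  0.08 -1.3 ] gap 0.177 tilt [-0.002  0.008 -1.   ] q [ 20.  -0.  85.   0.  95. 116.]
[-0.0001, -0.0134, 0.0403, 0.0102]
```

Emit:
drive_tool --series '[[[0,-0.008,0.0,0.01],[0,-0.005,0.01,0],[0,0,0.015,0],[0,0,0.012,0],[0,0,0,0]]]'

```text
time: 20.9
tool_pos: [0.5072, 0.2491, 0.2695]
eef_rot: [[0.992, -0.124, -0.003], [-0.124, -0.992, 0.006], [-0.004, -0.006, -1.0]]
wrist_force: [-0.3, -0.6, -0.4]
finger_gap: 0.181
```

```bash
python3 plan.py .5065 .2515 .24 -7 1; python3 look.py c1 225 170 80 100 6
```

```text
t 20.9 pos [0.5072 0.2491 0.2695] yaw -7.13 F [-0.25 -0.61 -0.39] gap 0.181 tilt [-0.003  0.006 -1.   ] q [ 21.   1.  88.   0.  91. 118.]
[-0.001, -0.0023, 0.0295, -0.0022]
foot [0.5053 0.2501 0.1475] [[266.5, 225.2], [267.2, 261.1], [263.2, 260.0], [263.2, 257.4]]
```

View pics/c1.png

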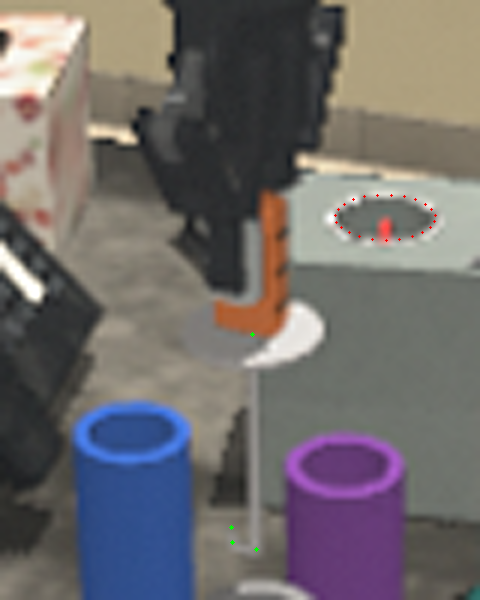

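Emit:
drive_tool --series '[[[-0.001,-0.002,0.005,0],[0,0,0.015,0],[0,0,0.02,0],[0,0,0.02,0],[0,0,0.015,0]]]'

```text
time: 21.58
tool_pos: [0.5077, 0.2524, 0.1933]
eef_rot: [[0.992, -0.124, 0.002], [-0.124, -0.992, 0.008], [0.001, -0.008, -1.0]]
wrist_force: [-0.2, 0.0, -2.0]
finger_gap: 0.18
```

```bash
python3 plan.py .5065 .2515 .155 -7 1
```

```text
t 21.57 pos [0.5077 0.2524 0.1933] yaw -7.12 F [-0.23  0.03 -2.01] gap 0.18 tilt [ 0.002  0.008 -1.   ] q [ 21.   3.  94.   0.  83. 118.]
[-0.0011, 0.0011, 0.0383, -0.0022]
```

Emit:
drive_tool --series '[[[-0.001,0.001,0.009,0],[0,0,0.01,0],[0,0,0.01,0],[0,0,0.006,0],[0,0,0.002,0]]]'

```text
time: 22.2
tool_pos: [0.5064, 0.2518, 0.1533]
eef_rot: [[0.992, -0.124, 0.001], [-0.124, -0.992, 0.008], [0.0, -0.008, -1.0]]
wrist_force: [0.3, -0.1, -0.9]
finger_gap: 0.179
```

```bash
python3 plan.py .5065 .2515 .137 -7 1
```

```text
t 22.2 pos [0.5064 0.2518 0.1533] yaw -7.11 F [ 0.33 -0.1  -0.88] gap 0.179 tilt [ 0.001  0.008 -1.   ] q [ 21.   5.  96.   0.  79. 118.]
[0.0002, 0.0003, 0.0163, -0.002]
```

Emit:
drive_tool --series '[[[0,0,0.003,0],[0,0,0.003,0],[0,0,0.003,0],[0,0,0.002,0],[0,0,0.002,0]]]'

```text
time: 22.82
tool_pos: [0.5072, 0.2522, 0.1406]
eef_rot: [[0.992, -0.124, 0.003], [-0.124, -0.992, 0.009], [0.002, -0.009, -1.0]]
wrist_force: [-0.1, 0.4, -0.9]
finger_gap: 0.178
```

Emit:
drive_tool --series '[[[0,0,0.001,0],[0,0,0.001,0],[0,0,0.001,0],[0,0,0.001,0],[0,0,0.0,0]]]'

```text
time: 23.45
tool_pos: [0.5073, 0.2523, 0.1369]
eef_rot: [[0.992, -0.124, 0.004], [-0.124, -0.992, 0.009], [0.003, -0.009, -1.0]]
wrist_force: [0.6, 0.1, -1.1]
finger_gap: 0.18
```

Emit:
drive_tool --series '[[[0,0,0.001,0],[0,0,0.001,0],[0,0,0.001,0],[0,0,0.0,0],[0,0,0.0,0]]]'

```text
time: 24.08
tool_pos: [0.5077, 0.2525, 0.1369]
eef_rot: [[0.992, -0.124, 0.005], [-0.124, -0.992, 0.009], [0.004, -0.01, -1.0]]
wrist_force: [-1.0, 0.2, -1.3]
finger_gap: 0.181
```

```bash
python3 look.py c2 225 200 80 125 5
```

```text
foot [0.5068 0.2538 0.0149] [[266.6, 272.6], [266.9, 305.0], [263.1, 303.8], [263.1, 301.5]]
```

View pics/c2.png

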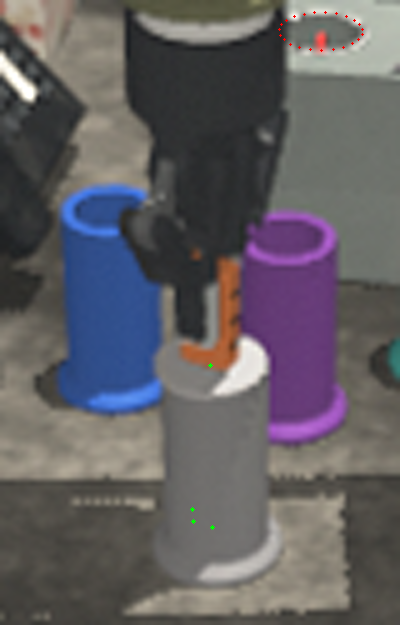

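The flange sits centred on the rim (crop 212,365). I'll release.

Emit:
drive_tool --series '[[[0,0,0,0],[0,0,0,0],[0,0,0,0],[0,0,0,0],[0,0,0,0]]]' --grip 0

```text
time: 24.75
tool_pos: [0.5078, 0.2525, 0.1366]
eef_rot: [[0.992, -0.124, 0.005], [-0.124, -0.992, 0.009], [0.004, -0.01, -1.0]]
wrist_force: [0.6, 0.8, 0.4]
finger_gap: 1.001
```

Emit:
drive_tool --series '[[[0,0,-0.005,0],[0,0,-0.01,0],[0,0,-0.02,0],[0,0,-0.03,0],[0,0,-0.03,0]]]'

```text
time: 25.38
tool_pos: [0.5059, 0.2511, 0.2339]
eef_rot: [[0.992, -0.124, 0.001], [-0.124, -0.992, 0.008], [0.0, -0.008, -1.0]]
wrist_force: [1.2, -0.1, -0.7]
finger_gap: 0.998
```

Emit:
drive_tool --series '[[[0,0.03,-0.03,0],[0,0.04,-0.02,0],[0,0.04,0,0],[0,0.03,0,0],[0,0,0,0]]]'

```text
time: 26.0
tool_pos: [0.4902, 0.1088, 0.2936]
eef_rot: [[0.992, -0.122, 0.014], [-0.122, -0.992, 0.01], [0.012, -0.011, -1.0]]
wrist_force: [-0.7, 0.6, 1.1]
finger_gap: 1.005
```

```bash
python3 plan.py .5065 .2515 .137 -7 1
python3 - <<'E'
from h import *
from cell import snapshot
out=[]
for n,(x0,y0,w,h) in(("side",(220,150,130,180)),("top",(150,160,180,130))):
    s=snapshot(n);pickle.dump(s,open(n+"3.pkl","wb"));cv2.imwrite(f"pics/{n}3.png",s["pixels"]);out.append(cv2.resize(s["pixels"][y0:y0+h,x0:x0+w],None,fx=3,fy=3,interpolation=2))
H=max(o.shape[0] for o in out);out=[cv2.copyMakeBorder(o,0,H-o.shape[0],0,0,0)[:, :400] for o in out]
cv2.imwrite("pics/d.png",np.hstack(out))
E
```

```text
t 26.0 pos [0.4902 0.1088 0.2936] yaw -7.02 F [-0.68  0.6   1.06] gap 1.005 tilt [ 0.014  0.01  -1.   ] q [  6. -10.  96.   0.  93. 103.]
[-0.0013, -0.1436, 0.1566, -0.0004]
```

View pics/d.png

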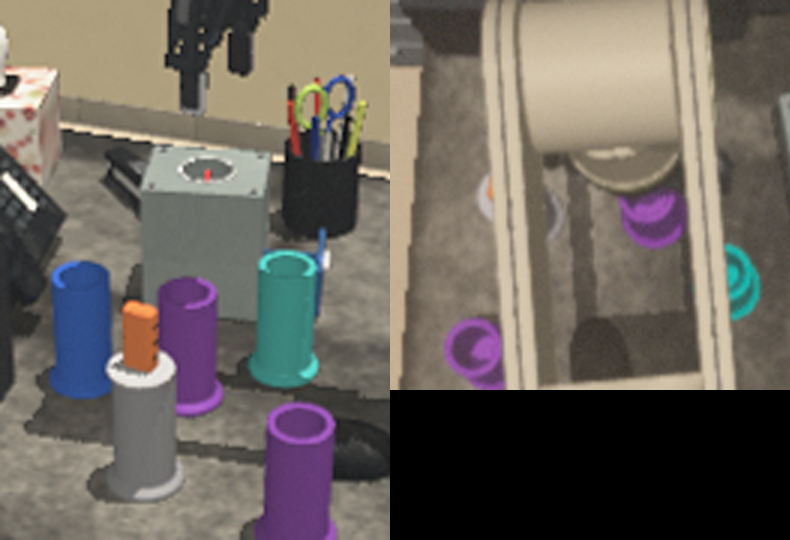

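The hook is upright in its stand (crop 140,365) and the drawer is open (320,270). A numeric check before handing in:

Run:
```python
from h import *
a=load("side0");b=load("side3")
g=[cv2.cvtColor(s["pixels"],cv2.COLOR_BGR2GRAY) for s in(a,b)]
for n,(x0,y0,w,h) in dict(hook=(253,248,30,38),stand=(255,285,30,30),pot=(312,195,32,35),stapler=(252,195,18,28)).items():
    t=g[0][y0:y0+h,x0:x0+w]; R=cv2.matchTemplate(g[1][y0-8:y0+h+8,x0-8:x0+w+8],t,cv2.TM_CCOEFF_NORMED); _,v,_,l=cv2.minMaxLoc(R); print(n,round(v,3),"shift px",l[0]-8,l[1]-8)
# drawer knob: predicted open front top corner
s=b; c,q=np.cos(.21),np.sin(.21)
for d in(.05,.06):
    P=np.array([.5533,-.061,0])+np.array([c*(-.06-d)-q*0,q*(-.06-d),.07]); print("front centre",d,proj(s,P))
x0,y0=290,215
cv2.imwrite("pics/dr.png",cv2.resize(s["pixels"][y0:y0+50,x0:x0+60],None,fx=10,fy=10,interpolation=2))
```

```text
hook 0.934 shift px -1 0
stand 0.712 shift px 0 0
pot 0.992 shift px 0 0
stapler 1.0 shift px 0 0
front centre 0.05 [[324.44504611 228.77533575]]
front centre 0.06 [[327.73528765 228.9742241 ]]
```

View pics/dr.png

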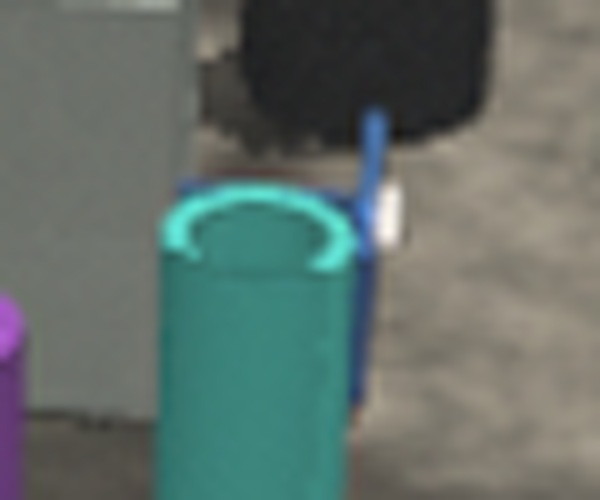

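```bash
python3 -c "
from cell import hand_in,sense
print(sense()['joint_vel'].round(2)); print(hand_in())"
```

```text
[ 1.21  0.87  0.06  0.13 -0.3   0.21]
the job is handed in; nothing more can be done
None
```

I took the pull hook from its stand, hooked the pin's loop and drew the pin about 29 mm until the drawer sprang open. I then unhooked, put the hook back in its stand and handed the job in at about 26 s of the 58 s; it reported no verdict.

- **Forces:** I felt the pin's head about 52 mm down, pressing with about 8 N. The highest wrist force I read was 14 N, while pulling. I only read the force at the end of each move, so a short spike between readings would not show.
- **Drawer:** the front lies where a 60 mm opening would put it in the last side picture.
- **Hook:** it stands upright on the rim, released, within about 1 pixel (roughly 2 mm) of where it started.
- **Bystanders:** the pen pot and stapler showed no shift in the side picture.

Three checks were weak or disagreed:
- **Camera disagreement:** the top and side cameras differed by 3 to 4 mm in y and about 3° in the safe's yaw. I used 12° for the yaw, close to the top camera's fit, and a bore position between the two.
- **Stand match:** it was poor at 0.71, probably because of changed shadows, though it showed no shift.
- **Top view:** the arm partly hid the stand at the end, so the final check rests on the side camera.

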